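# Pack two cool carriers with food and snug freezer blocks

## Task

Make up the two cool carriers for the road: the long one takes the glass jar in its food well, the short one the dropper bottle, both kept upright. Fill the cold bay of each carrier with standing freezer blocks, chosen so that their thicknesses together fill the bay snugly and each slides down to the floor without forcing; leave the one block that is left over, and the salt shaker, where they stand.

Things in the scene. Friction and masses are not known exactly. Their poses are not given: they have to be found in the camera images.
- carrier_long: Long grey foam tray, fixed, 174 x 108 x 80 mm. Origin: centre of underside (z = 0), x along it. Cold bay at -x end: x -73 to -21 mm (52 wide), y +-37, floor z 8, between two cheeks (y +-28, to z 80, mouth flared 5 mm over the top 14); beside the cheeks all is only 36 mm high, room for fingers at a block's +-y ends. Food well 80 x 80 mm: centre x +33, y 0, floor z 20, rim z 80.
- carrier_short: Short grey foam tray, fixed, 113 x 100 x 80 mm, same make as the long one. Origin: centre of underside (z = 0), x along it. Cold bay at -x end: x -42.5 to -15.5 mm (27 wide), y +-37, floor z 8, same flared cheeks and 36 mm low sides. Food well 44 x 44 mm: centre x +20.5, y 0, floor z 34, rim z 80.
- block_16: Thinnest freezer block, pale frosted plastic, standing on edge: 16 mm thick (own x), 64 mm long (own y), 72 mm high (z), edges rounded 3 mm, 70 g. Origin: centre of its underside, on the worktop (z = 1 mm). Take it across its 64 mm length, near the top (TCP 56 mm above its foot).
- block_24: Second thinnest freezer block, pale frosted plastic, standing on edge: 24 mm thick (own x), 64 mm long (own y), 72 mm high (z), edges rounded 3 mm, 105 g. Origin: centre of its underside, on the worktop (z = 1 mm). Take it across its 64 mm length, near the top (TCP 56 mm above its foot).
- block_33: Second thickest freezer block, pale frosted plastic, standing on edge: 33 mm thick (own x), 64 mm long (own y), 72 mm high (z), edges rounded 3 mm, 144 g. Origin: centre of its underside, on the worktop (z = 1 mm). Take it across its 64 mm length, near the top (TCP 56 mm above its foot).
- block_42: Thickest freezer block, pale frosted plastic, standing on edge: 42 mm thick (own x), 64 mm long (own y), 72 mm high (z), edges rounded 3 mm, 184 g. Origin: centre of its underside, on the worktop (z = 1 mm). Take it across its 64 mm length, near the top (TCP 56 mm above its foot).
- jar: Glass food jar, pale screw lid: body 64 mm (own x) by 72 mm (own y), round lid 66 mm from z 91 to 102, 102 mm high, 500 g. Origin: centre of underside. Take it across its own x at the lid (TCP z 86). Standing in its well it rises 42 mm above the rim and leaves a gripper little room over the cold bay: pack the blocks there first.
- dropper_bottle: Small brown dropper bottle: round body 32 mm across up to z 70 mm, black collar 24 mm across z 62 to 77, black rubber bulb 12 mm across above it, 102 mm high, 70 g. Origin: centre of underside. Take it by the top of the body (TCP z 68).
- salt_shaker: Salt shaker, glass with grey metal top, 44 mm across, 90 mm high, among the things; not part of the job. Origin: centre of underside.
There are look-alikes about, which are no part of the job. What is shaped like the block_33 but turquoise is not meant.

How it is judged:
By the outcome, as a careful person would: the job done as asked, in the order asked, and still so for the second after the job is handed in, with the robot touching nothing.
It also fails if it takes over 131 s, if anything falls off the work surface, if the arm or the gripper's body presses on something with over 40 N, if the wrist force passes 120 N, or if a joint passes its speed limit or range.

## Robot

A 6-joint arm with a two-finger parallel gripper is mounted at the origin on a cart in front of the work surface, level with it; the furniture and walls round the work are solid. World frame = base frame: x ahead of the robot, y to its left, z up, the work surface at z = 0. Lengths are in m, angles in rad, forces in N, time in s.
With the tool pointing down it reaches from about 0.35 to 0.975 m from the base axis. Payload 7.1 kg.
Tool frame: the origin (TCP) lies between the finger pads, 19 mm behind the fingertips; this is the grasp point; z points along the fingers, y is the line along which they close (so a half turn about z gives the same grasp; the last joint's range is limited). The gripper opens to 88 mm and grips with 3 to 60 N. Pads are 20 mm wide; open, the fingers measure 115 mm over their backs; the gripper's body (75 mm by 178 mm) begins 61 mm behind the grasp point.
Start: joints at [-1.156, 0.423, 1.63, -0, 1.089, -0.019], TCP at [0.263, -0.567, 0.241] pointing down, gripper open.
Joint ranges: [-3, 3], [-0.9, 2.11], [0.09, 2.58], [-1.31, 4.45], [0.11, 2.69], [-2.54, 2.54]. Speed limits (rad/s): [2.39, 2.39, 3.01, 3.14, 3.14, 3.14].

## Interface

Orientations are given as a rotation vector (axis times angle).
In Python, from station import env gives the robot as it stands.
- The arm moves only by the tool jog_arm, never from a script. Its argument "rows" is a list that holds one entry, the list of rows, each a list of 5 numbers: the opening, from 0 (shut) to 1 (fully open), then the shift along the world's x, y, z in cm, then the turn about the world's z in rad. In form: [[[fingers, x, y, z, yaw], ...]]. A call has exactly 10 rows; each row is the pose to reach, as a shift and turn from the pose commanded when the call began; what a row does not reach only later rows make up. A row lasts 1/10 s, in which the tool goes at most 50 mm and 8.59 degrees, less where a joint would pass 70% of its speed; a pose out of reach is approached as far as the arm can. A call with a gripper value outside its range is refused whole. The fingers move at their own pace and stop on an object; the grip force is fixed at half the most. Time passes only in rows, so rows that repeat a pose let the fingers close, or fill a call up. It gives the time, the measured TCP pose, the force, the opening and the grip force at its end, in the units of the state.
- env.observe(): the state, without advancing time (a new reading comes with each control period).
- env.grab_frame(name): name is "scene" or "top" or "wrist"; returns a dict with "pixels" (384x512x3 uint8, blue, green, red), "range_z" (384x512 float32, m along the optical axis (not along the pixel's ray), 0 where there is no reading), "mtx" (3x3 intrinsics, pixels), "extrinsics" (4x4, takes a point from camera to world coordinates). Camera axes: x right, y up, looking along -z (the intrinsics and any distortion apply to the point x, -y, -z); pixel columns grow to the right and rows downward; lengths in m; the calibration is good to about 2 mm. The wrist camera is an equidistant fisheye: a pixel r from the principal point sees the ray r / f radians off the axis. A picture is of the moment at which its call begins.
- env.hand_in(): hands the job in; it is judged then, once.
Trained networks look in a picture, given as the dict that the camera call returned (one of the last four; its "shot" number tells which), for a name from the list of things; names that differ only in an ending like _2 or _b are one class to them, and where a whole thing is asked for, a point or a joint stands for the part that bears it (a point fixed in the world has none). Each returns a list of dicts, best first, with "p" (0 to 1); they miss things now and then, are a little off and sometimes report something else, mostly with a low value. They report only what shows in the picture. A call takes as long as a camera call. They do not tell look-alikes from the thing itself.
- env.recognise(query, picture): "centre" ([x, y, z] in m, in the coordinates of the camera as it stood for that picture, good to about 4 mm: the middle of the surface that is visible of it).
- env.tip_of(query, picture): "centre" ([x, y, z] in m, in the coordinates of the camera as it stood for that picture, good to about 4 mm: a listed point, or the origin of a listed thing).
The state is a dict: "clock": time; "joint_pos": joint angles; "joint_velocities": joint speeds; "tau": joint torques, N m; "eef_pos": TCP position; "orientation": TCP orientation; "contact_force": force on the tool from outside, world axes, zero at the start; "moment": the same for the moment, N m; "finger_gap": opening from 0.0 (shut) to 1.0 (fully open); "finger_force": force on a finger pad.
Only numpy, scipy, OpenCV 4.12 (cv2) and the standard library are available. Lean on these libraries where they do the work, as an engineer would, in place of code of your own. Each camera call takes 0.05 s, during which the arm holds its last target. There are 200 camera calls.

## Working session

There is one attempt and no reset: what is moved stays moved. The work goes in short steps, Python scripts to look and compute and a tool call to move; the robot and the scene stay as the last step left them, time stands still between calls to the robot, and variables do not carry over. Pictures are saved under pics/ and viewed, at most 14 in all, crops included, and the job is handed in when it is done.

Besides the shell and the picture viewer there is one more tool, called after ">>>" as name([rows], argument=value, ...), one row to a line, values as JSON. jog_arm: Moves the arm, as the interface text tells. Its arguments: {"type":"object","properties":{"rows":{"type":"array"}},"required":["rows"]}

```bash
ls; mkdir -p pics; cat > h.py <<'E'
import numpy as np,cv2
from station import env
def shot(n): return env.grab_frame(n)
def cloud(f):
    z=f["range_z"];K=f["mtx"];h,w=z.shape
    u,v=np.meshgrid(np.arange(w),np.arange(h))
    P=np.stack([(u-K[0,2])/K[0,0]*z,-(v-K[1,2])/K[1,1]*z,-z],-1)
    T=np.array(f["extrinsics"]);W=P@T[:3,:3].T+T[:3,3];W[z==0]=np.nan
    return W
def w(f,c):
    T=np.array(f["extrinsics"]);return T[:3,:3]@np.array(c)+T[:3,3]
def pix(f,c):
    K=f["mtx"];return (int(K[0,2]+K[0,0]*c[0]/-c[2]),int(K[1,2]+K[1,1]*-c[1]/-c[2]))
E
python3 - <<'E'
from h import *
a=shot("scene");b=shot("top")
cv2.imwrite("pics/s1.png",a["pixels"]);cv2.imwrite("pics/t1.png",b["pixels"])
np.savez("f1.npz",Wt=cloud(b),Ws=cloud(a))
for q in "carrier_long carrier_short block_16 block_24 block_33 block_42 jar dropper_bottle salt_shaker".split():
  for n,f in(("s",a),("t",b)):
    print(q,n,[(round(r["p"],2),pix(f,r["centre"]),w(f,r["centre"]).round(3).tolist()) for r in env.tip_of(q,f)[:4]])
print(env.observe())
print(b["mtx"],b["extrinsics"])
E
```

```text
pics
carrier_long s [(0.85, (268, 200), [0.484, -0.126, -0.0])]
carrier_long t [(0.56, (259, 203), [0.487, -0.124, -0.001])]
carrier_short s [(0.71, (292, 167), [0.476, -0.3, -0.001])]
carrier_short t [(0.84, (320, 208), [0.47, -0.3, 0.002]), (0.68, (163, 196), [0.513, 0.149, 0.0])]
block_16 s [(0.91, (216, 238), [0.552, 0.083, 0.007]), (0.86, (265, 233), [0.434, 0.001, 0.005]), (0.83, (256, 255), [0.425, 0.081, 0.004]), (0.68, (227, 219), [0.559, 0.004, 0.003])]
block_16 t [(0.66, (214, 180), [0.557, 0.004, 0.0]), (0.57, (215, 225), [0.428, 0.002, -0.002]), (0.54, (186, 181), [0.556, 0.085, 0.003]), (0.51, (189, 226), [0.427, 0.078, -0.004])]
block_24 s [(0.91, (216, 238), [0.552, 0.083, 0.007]), (0.86, (265, 233), [0.434, 0.001, 0.005]), (0.83, (256, 255), [0.425, 0.081, 0.004]), (0.68, (227, 219), [0.559, 0.004, 0.003])]
block_24 t [(0.66, (214, 180), [0.557, 0.004, 0.0]), (0.57, (215, 225), [0.428, 0.002, -0.002]), (0.54, (186, 181), [0.556, 0.085, 0.003]), (0.51, (189, 226), [0.427, 0.078, -0.004])]
block_33 s [(0.91, (216, 238), [0.552, 0.083, 0.007]), (0.86, (265, 233), [0.434
[... 1393 characters left out ...]
45268522e-02,
        1.68501382e-02, -3.66180063e-05]), 'eef_pos': array([ 0.26269576, -0.56705976,  0.24137484]), 'orientation': array([-3.06793569e+00, -6.76109671e-01,  5.87838122e-05]), 'contact_force': array([-0.05208914, -0.06491884, -0.3922474 ]), 'moment': array([-0.0569868 , -0.03091356,  0.01160828]), 'finger_force': 0.0, 'finger_gap': 0.9996779420462998}
[[375.66155968   0.         253.59827959]
 [  0.         375.66155968 191.7459673 ]
 [  0.           0.           1.        ]] [[-0.02226023  0.99373247 -0.10954572  0.40376904]
 [-0.99925514 -0.01866036  0.03377807 -0.07119089]
 [ 0.0315222   0.11021603  0.99340766  1.07593476]
 [ 0.          0.          0.          1.        ]]
```

```bash
python3 - <<'E'
import cv2,numpy as np
a=cv2.imread("pics/s1.png");b=cv2.imread("pics/t1.png")
cv2.imwrite("pics/t1c.png",cv2.resize(b[120:280,110:420],(800,413),interpolation=cv2.INTER_CUBIC))
d=np.load("f1.npz");W=d["Wt"]
# rects of top surfaces of blocks (z 65-80) and others
for lo,hi in((.066,.078),(.074,.088),(.088,.11)):
  m=((W[...,2]>lo)&(W[...,2]<hi)).astype('u1')
  n,l,s,c=cv2.connectedComponentsWithStats(m,connectivity=4)
  for i in range(1,n):
    if s[i,4]>15:
      p=W[l==i];r=cv2.minAreaRect((p[:,:2]*1000).astype('f4'))
      print(lo,s[i],np.median(p,0).round(3),[np.round(x,1) for x in r])
E
```

```text
0.066 [ 52  58  72   4 144] [0.889 0.345 0.072] [array([889.5, 345.8]), array([196. ,   5.2]), np.float64(90.0)]
0.066 [124  58  13   3  25] [0.89  0.23  0.071] [array([889.6, 229. ]), array([33.3,  2.9]), np.float64(88.5)]
0.066 [137  58  20   3  35] [0.89  0.185 0.073] [array([889.7, 182.3]), array([51.7,  3. ]), np.float64(90.0)]
0.066 [215  58  28   3  54] [ 0.89  -0.045  0.071] [array([889.4, -43.5]), array([75.5,  3.5]), np.float64(89.9)]
0.066 [160 103  15  19  81] [0.74  0.128 0.07 ] [array([740.4, 130.9]), array([25.3, 52.4]), np.float64(62.6)]
0.066 [175 105  31   5  49] [0.749 0.063 0.072] [array([750.9,  64.2]), array([11.5, 82.5]), np.float64(0.8)]
0.066 [204 164  18  25 366] [0.559 0.004 0.072] [array([560. ,   4.4]), array([41.8, 64.1]), np.float64(83.5)]
0.066 [179 165   9  24 142] [0.558 0.083 0.072] [array([558.4,  84.1]), array([62.9, 16.6]), np.float64(8.6)]
0.066 [416 203  12  12 120] [ 0.461 -0.561  0.072] [array([ 460.5, -563.3]), array([30.2, 30.3]), np.float64(87.3)]
0.066 [374 204  10   9  21] [ 0.464 -0.439  0.075] [array([ 462.7, -440.2]), array([31.9,  4.
[... 2488 characters left out ...]
,   6.2]), np.float64(89.8)]
0.088 [164  74  56  34 206] [0.758 0.038 0.1  ] [array([779.7,  45.8]), array([ 60.8, 159.4]), np.float64(21.2)]
0.088 [157 114   7   9  29] [0.712 0.136 0.1  ] [array([713.4, 138. ]), array([ 8.6, 26.8]), np.float64(67.1)]
0.088 [202 117  18  19 251] [0.687 0.007 0.105] [array([689.1,   7. ]), array([43.8, 43.6]), np.float64(25.3)]
0.088 [153 190   7   6  21] [0.517 0.153 0.09 ] [array([516.8, 152.3]), array([10.2, 17.8]), np.float64(26.1)]
0.088 [377 203  24  10 156] [ 0.464 -0.46   0.099] [array([ 462.7, -460.9]), array([22.6, 58.9]), np.float64(1.0)]
0.088 [127 226   6   5  24] [0.424 0.217 0.097] [array([424.1, 217.5]), array([10.9, 10.3]), np.float64(88.6)]
```

View pics/t1c.png

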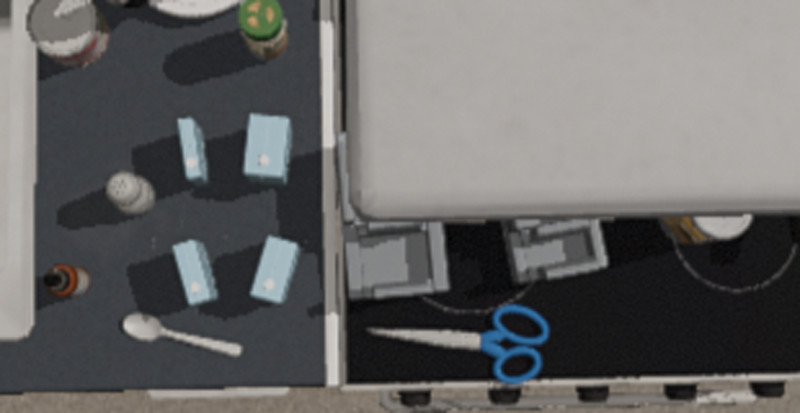

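View pics/s1.png

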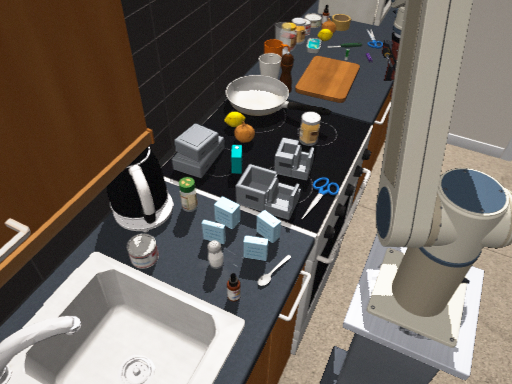

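Blocks by size: block_42 crop (268,148), block_16 (192,150), block_33 (275,270), block_24 (195,272). The turquoise look-alike is at scene (236,160), and the jar at scene (310,125) is the one standing alone with a pale lid; the others are far back. The dropper bottle is at scene (233,287), and the dark bottle at (287,65) is a look-alike. A slab overhangs the carriers in the top view, so I need its height.

Packing plan: 33+16 in the long bay, 24 in the short bay, and 42 stays.

```bash
python3 - <<'E'
from h import *
d=np.load("f1.npz");Wt=d["Wt"];Ws=d["Ws"]
for r,c in((150,300),(195,300),(195,400),(190,255),(140,250)): print("top",(r,c),Wt[r,c].round(3))
m=(Wt[...,2]>.25)&(Wt[...,1]<0)
p=Wt[m];print("overhang",p.min(0).round(3),p.max(0).round(3),np.percentile(p,[1,5,50,95],axis=0).round(3))
# scene: carriers, walls' top rims (z 74-84) 
for n,(x0,x1,y0,y1) in dict(long=(.36,.61,-.215,-.06),short=(.37,.58,-.37,-.235),jar=(.4,.56,-.53,-.39),turq=(.5,.75,-.3,-.0)).items():
  b=(Ws[...,0]>x0)&(Ws[...,0]<x1)&(Ws[...,1]>y0)&(Ws[...,1]<y1)
  for lo,hi in((.074,.086),(.03,.042),(.095,.11)):
    k=b&(Ws[...,2]>lo)&(Ws[...,2]<hi)
    if k.sum()>10:
      r=cv2.minAreaRect((Ws[k][:,:2]*1000).astype('f4'));print(n,lo,k.sum(),[np.round(x,1) for x in r])
f=shot("wrist");cv2.imwrite("pics/w1.png",f["pixels"]);print(f["mtx"],f["extrinsics"])
k=f["range_z"];print(np.percentile(k,[1,50,99]))
E
```

```text
top (150, 300) [ 0.448 -0.104  0.876]
top (195, 300) [ 0.424 -0.103  0.877]
top (195, 400) [ 0.423 -0.158  0.875]
top (190, 255) [ 0.427 -0.079  0.876]
top (140, 250) [ 0.454 -0.077  0.876]
overhang [ 0.172 -0.624  0.25 ] [ 0.893 -0.     0.879] [[ 0.191 -0.54   0.305]
 [ 0.251 -0.4    0.388]
 [ 0.471 -0.15   0.876]
 [ 0.531 -0.076  0.877]]
long 0.074 441 [array([ 486.4, -125.6]), array([174.4, 112.6]), np.float64(3.7)]
long 0.03 426 [array([ 485.8, -126.7]), array([173.7, 113.5]), np.float64(4.1)]
short 0.074 327 [array([ 472.8, -300.7]), array([113.1, 107.9]), np.float64(10.4)]
short 0.03 180 [array([ 471.7, -301.7]), array([110.5, 105.1]), np.float64(9.5)]
jar 0.074 60 [array([ 477.3, -442.6]), array([62.1, 35.3]), np.float64(18.6)]
jar 0.03 51 [array([ 474.8, -441. ]), array([63.4, 28.9]), np.float64(24.8)]
jar 0.095 190 [array([ 481.7, -458.8]), array([61.9, 68.1]), np.float64(21.3)]
turq 0.074 436 [array([ 624.5, -149.6]), array([299. , 248.9]), np.float64(90.0)]
turq 0.03 265 [array([ 621.7, -131.2]), array([267.9, 251.8]), np.float64(84.1)]
turq 0.095 225 [array([ 720. , -118.8]), array([ 47. , 253.3]), np.float64(12.6)]
[[297.31863964   0.         256.36829434]
 [  0.         297.31863964 190.90646527]
 [  0.           0.           1.        ]] [[ 0.4203396   0.86375887  0.27791227  0.34027951]
 [-0.90736582  0.39967318  0.13018688 -0.5323764 ]
 [ 0.00137599 -0.30689079  0.95174374  0.38516226]
 [ 0.          0.          0.          1.        ]]
[0.0553692  0.36632824 1.66640824]
```

View pics/w1.png

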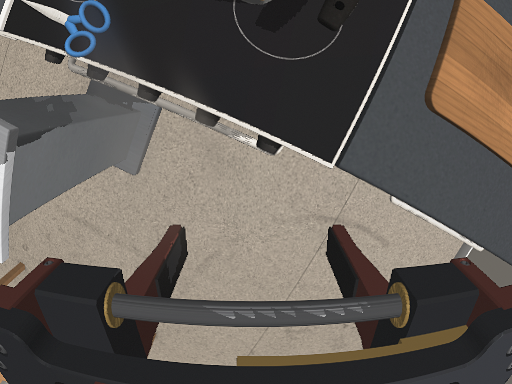

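Wrist view 1 shows the cooktop edge, scissors at (85,25) and floor. I'll go over the carriers to look from close by.

>>> jog_arm([
  [[1, 13.7, 34.7, 4, -0.43], [1, 13.7, 34.7, 4, -0.43], [1, 13.7, 34.7, 4, -0.43], [1, 13.7, 34.7, 4, -0.43], [1, 13.7, 34.7, 4, -0.43], [1, 13.7, 34.7, 4, -0.43], [1, 13.7, 34.7, 4, -0.43], [1, 13.7, 34.7, 4, -0.43], [1, 13.7, 34.7, 4, -0.43], [1, 13.7, 34.7, 4, -0.43]],
])

```text
clock: 2.05
eef_pos: [0.3999, -0.22, 0.2815]
orientation: [3.141, 0.009, 0.001]
contact_force: [-0.0, -0.2, 1.0]
finger_gap: 0.998
finger_force: 0.0
```

```bash
cat >> h.py <<'E'
def fcloud(f):
    z=f["range_z"];K=f["mtx"];h,w_=z.shape
    u,v=np.meshgrid(np.arange(w_),np.arange(h));a=(u-K[0,2])/K[0,0];b=(v-K[1,2])/K[1,1]
    r=np.hypot(a,b)+1e-9;t=np.tan(np.minimum(r,1.4))
    P=np.stack([a/r*t*z,-b/r*t*z,-z],-1)
    T=np.array(f["extrinsics"]);W=P@T[:3,:3].T+T[:3,3];W[(z==0)|(r>1.4)]=np.nan
    return W
def st():
    s=env.observe();o=s["orientation"];ph=np.arctan2(o[1],o[0])
    print("t",round(s["clock"],2),"tcp",s["eef_pos"].round(4),"yclose",round(np.degrees(2*ph-np.pi/2)%360-360,2),"gap",round(s["finger_gap"]*88,1),"F",s["contact_force"].round(1),"q",s["joint_pos"].round(2))
def rects(W,lo,hi,box=None,mn=30):
    m=((W[...,2]>lo)&(W[...,2]<hi))
    if box: m&=(W[...,0]>box[0])&(W[...,0]<box[1])&(W[...,1]>box[2])&(W[...,1]<box[3])
    n,l,s,c=cv2.connectedComponentsWithStats(m.astype('u1'),connectivity=4)
    for i in range(1,n):
        if s[i,4]>mn:
            p=W[l==i];r=cv2.minAreaRect((p[:,:2]*1000).astype('f4'))
            print((lo,hi),s[i,4],c[i].round(),"z",np.median(p[:,2]).round(4),[np.round(x,1) for x in r])
E
python3 - <<'E'
from h import *
st()
f=shot("wrist");cv2.imwrite("pics/w2.png",f["pixels"]);W=fcloud(f);np.save("W2.npy",W)
rects(W,.072,.09,(.35,.62,-.6,-.04));rects(W,.03,.042,(.35,.62,-.6,-.04));rects(W,.095,.11,(.35,.62,-.6,-.04))
E
```

```text
t 2.05 tcp [ 0.3999 -0.22    0.2815] yclose -89.68 gap 87.8 F [-0.  -0.2  1. ] q [-0.53  0.12  1.95 -0.    1.07  1.04]
(0.072, 0.09) 3089 [180.  64.] z 0.0797 [array([ 523.1, -128.4]), array([107.2, 108.2]), np.float64(4.1)]
(0.072, 0.09) 3124 [323.  88.] z 0.0802 [array([ 496.8, -301.7]), array([70.5, 99.8]), np.float64(9.6)]
(0.072, 0.09) 330 [426. 110.] z 0.0796 [array([ 484. , -443.7]), array([63.5, 27.7]), np.float64(0.3)]
(0.072, 0.09) 323 [488. 130.] z 0.0746 [array([ 471.4, -566.6]), array([26.1, 50.9]), np.float64(82.7)]
(0.072, 0.09) 480 [332. 150.] z 0.0799 [array([ 425.9, -313.4]), array([13. , 55.6]), np.float64(9.2)]
(0.072, 0.09) 485 [187. 163.] z 0.0797 [array([ 408.3, -135.6]), array([13.1, 56.1]), np.float64(3.4)]
(0.03, 0.042) 40 [478.  42.] z 0.0393 [array([ 603.7, -567.7]), array([ 4.9, 31.6]), np.float64(81.0)]
(0.03, 0.042) 86 [185.  43.] z 0.036 [array([ 562. , -127.2]), array([ 1.5, 64.4]), np.float64(3.9)]
(0.03, 0.042) 167 [157.  75.] z 0.0359 [array([520. , -88.2]), array([ 7.5, 79.7]), np.float64(89.0)]
(0.03, 0.042) 957 [322.  92.] z 0.0346 [array([ 496.3, -306.5]), array([45.5, 38.8]), np.float64(11.7)]
(0.03, 0.042) 166 [410. 109.] z 0.0361 [array([ 482.2, -439.6]), array([63.1, 19.6]), np.float64(4.8)]
(0.03, 0.042) 1572 [197. 133.] z 0.0361 [array([ 443., -134.]), array([ 80.6, 108.2]), np.float64(3.3)]
(0.03, 0.042) 915 [316. 132.] z 0.0362 [array([ 445.7, -310. ]), array([ 54.8, 100.8]), np.float64(7.5)]
(0.095, 0.11) 1679 [448. 113.] z 0.1019 [array([ 484.9, -464. ]), array([64.7, 64.9]), np.float64(52.0)]
```

View pics/w2.png

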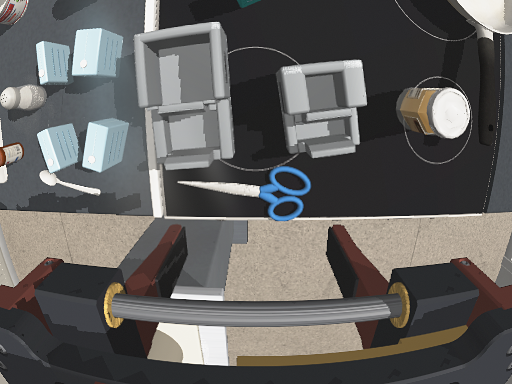

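Wrist view 2: the long carrier has its well at (180,65) and its bay at (190,133). For the short carrier, the well is at (325,88) and the bay at (320,132). Jar at (440,112). Blocks are at (98,52), (53,62), (103,145) and (58,147), the shaker at (22,97) and the bottle at (10,155). Both bays face the robot.

```bash
python3 - <<'E'
from h import *
W=np.load("W2.npy");rects(W,.068,.08,(.36,.62,-.05,.26),20)
for n,b in dict(long=(.38,.6,-.2,-.06),short=(.4,.57,-.37,-.24)).items():
  k=(W[...,2]>.028)&(W[...,2]<.09)&(W[...,0]>b[0])&(W[...,0]<b[1])&(W[...,1]>b[2])&(W[...,1]<b[3])
  r=cv2.minAreaRect((W[k][:,:2]*1000).astype('f4'));print(n,[np.round(x,1) for x in r])
# jar body orientation: side points z .02-.085
k=(W[...,2]>.02)&(W[...,2]<.088)&(abs(W[...,0]-.485)<.06)&(abs(W[...,1]+.464)<.06)
p=W[k];print(k.sum());h=cv2.convexHull((p[:,:2]*1000).astype('f4'))[:,0];print(h.round().tolist())
im=cv2.imread("pics/w2.png");cv2.imwrite("pics/w2j.png",cv2.resize(im[60:160,370:512],None,fx=4,fy=4,interpolation=cv2.INTER_CUBIC))
E
```

```text
(0.068, 0.08) 1249 [87. 52.] z 0.0734 [array([5.606e+02, 2.000e-01]), array([42.7, 63.4]), np.float64(83.1)]
(0.068, 0.08) 400 [42. 63.] z 0.073 [array([559.6,  80.3]), array([63.4, 17.5]), np.float64(9.4)]
(0.068, 0.08) 117 [16. 97.] z 0.0745 [array([518.2, 138.3]), array([33.4, 16.3]), np.float64(4.9)]
(0.068, 0.08) 1003 [ 95. 146.] z 0.0734 [array([431.8,  -6.3]), array([34.2, 64.2]), np.float64(74.3)]
(0.068, 0.08) 569 [ 49. 151.] z 0.0731 [array([430.9,  78.1]), array([64.4, 25.9]), np.float64(17.4)]
long [array([ 489.2, -131.1]), array([175. , 109.1]), np.float64(4.0)]
short [array([ 475.5, -305.2]), array([113.7, 101. ]), np.float64(9.5)]
1090
[[518.0, -475.0], [517.0, -463.0], [514.0, -446.0], [514.0, -445.0], [512.0, -442.0], [511.0, -441.0], [509.0, -440.0], [500.0, -436.0], [480.0, -429.0], [479.0, -430.0], [467.0, -438.0], [452.0, -450.0], [452.0, -452.0], [452.0, -455.0], [454.0, -458.0]]
```

View pics/w2j.png

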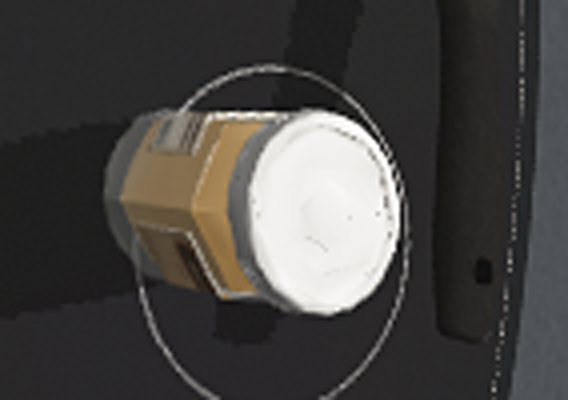

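>>> jog_arm([
  [[1, 3.1, 21.6, -8, 1.29], [1, 3.1, 21.6, -8, 1.29], [1, 3.1, 21.6, -8, 1.29], [1, 3.1, 21.6, -8, 1.29], [1, 3.1, 21.6, -8, 1.29], [1, 3.1, 21.6, -8, 1.29], [1, 3.1, 21.6, -8, 1.29], [1, 3.1, 21.6, -8, 1.29], [1, 3.1, 21.6, -8, 1.29], [1, 3.1, 21.6, -8, 1.29]],
])

```text
clock: 3.1
eef_pos: [0.4309, -0.0053, 0.2011]
orientation: [-2.508, -1.892, 0.001]
contact_force: [-0.9, 0.1, -0.1]
finger_gap: 0.998
finger_force: 0.0
```

```bash
python3 - <<'E'
from h import *
st()
f=shot("wrist");cv2.imwrite("pics/w3.png",f["pixels"]);W=fcloud(f)
rects(W,.068,.08,(.36,.62,-.05,.26),20)
E
```

```text
t 3.1 tcp [ 0.4309 -0.0053  0.2011] yclose -15.95 gap 87.8 F [-0.9  0.1 -0.1] q [-0.04  0.2   2.08 -0.    0.87  0.24]
(0.068, 0.08) 126 [294.  18.] z 0.0752 [array([509.1, 140.1]), array([10.7, 31.1]), np.float64(46.0)]
(0.068, 0.08) 1026 [360.  67.] z 0.0736 [array([558.9,  81. ]), array([63.5, 16.5]), np.float64(8.6)]
(0.068, 0.08) 1799 [230. 101.] z 0.0738 [array([430.8,  79.1]), array([64.5, 24.5]), np.float64(15.6)]
(0.068, 0.08) 2465 [378. 145.] z 0.0739 [array([559.8,   1.6]), array([42.5, 63.9]), np.float64(83.0)]
(0.068, 0.08) 2194 [256. 185.] z 0.0738 [array([431.9,  -4.9]), array([33.4, 64.6]), np.float64(73.0)]
```

View pics/w3.png

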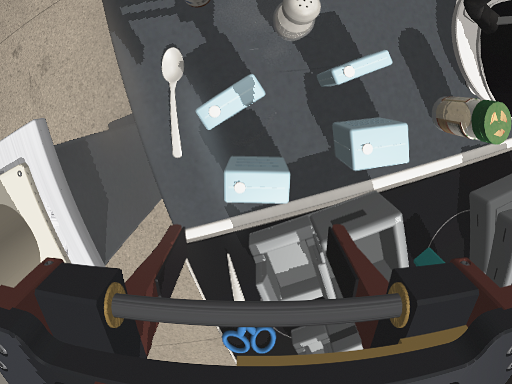

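Wrist view 3 shows block_33 at (257,182), with block_24 (232,103), block_16 (357,68) and block_42 (371,145). Going down on block_33.

>>> jog_arm([
  [[1, 0.1, 0, -4, -0.02], [1, 0.1, 0, -8, -0.02], [1, 0.1, 0, -11.5, -0.02], [1, 0.1, 0, -13.5, -0.02], [1, 0.1, 0, -14.4, -0.02], [1, 0.1, 0, -14.4, -0.02], [0.6, 0.1, 0, -14.4, -0.02], [0.6, 0.1, 0, -14.4, -0.02], [0.6, 0.1, 0, -14.4, -0.02], [0.6, 0.1, 0, -14.4, -0.02]],
])

```text
clock: 4.15
eef_pos: [0.4322, -0.0041, 0.0583]
orientation: [2.525, 1.868, 0.002]
contact_force: [-1.3, 0.8, 7.0]
finger_gap: 0.725
finger_force: 30.0
```

```bash
python3 - <<'E'
from h import *
st();f=shot("wrist");W=fcloud(f);rects(W,.068,.08,(.38,.48,-.06,.03),20)
E
```

```text
t 4.15 tcp [ 0.4322 -0.0041  0.0583] yclose -17.02 gap 63.8 F [-1.3  0.8  7. ] q [-0.04  0.49  2.15 -0.    0.51  0.26]
(0.068, 0.08) 7480 [256. 266.] z 0.0739 [array([433.2,  -5. ]), array([33.7, 84.8]), np.float64(72.9)]
```

>>> jog_arm([
  [[0.6, 0, 0, 5, 0], [0.6, 0, 0, 9, 0], [0.6, 0.5, -2, 12, -0.1], [0.6, 1.9, -12.9, 12, -1.21], [0.6, 1.9, -12.9, 12, -1.21], [0.6, 1.9, -12.9, 12, -1.21], [0.6, 1.9, -12.9, 12, -1.21], [0.6, 1.9, -12.9, 12, -1.21], [0.6, 1.9, -12.9, 12, -1.21], [0.6, 1.9, -12.9, 12, -1.21]],
])

```text
clock: 5.2
eef_pos: [0.4504, -0.1331, 0.1775]
orientation: [3.136, 0.184, 0.0]
contact_force: [1.1, 0.5, -1.1]
finger_gap: 0.727
finger_force: 30.0
```

>>> jog_arm([
  [[0.6, 0, 0, 0, 0], [0.6, 0, 0, 0, 0], [0.6, 0, 0, 0, 0], [0.6, 0, 0, 0, 0], [0.6, 0, 0, 0, 0], [0.6, 0, 0, 0, 0], [0.6, 0, 0, 0, 0], [0.6, 0, 0, 0, 0], [0.6, 0, 0, 0, 0], [0.6, 0, 0, 0, 0]],
])

```text
clock: 6.2
eef_pos: [0.4507, -0.1331, 0.1774]
orientation: [3.136, 0.194, 0.0]
contact_force: [-0.1, 0.8, -1.4]
finger_gap: 0.73
finger_force: 30.0
```

```bash
cat >> h.py <<'E'
def carrier(W,which):
    b,n=dict(long=((.38,.6,-.21,-.06),0),short=((.4,.57,-.37,-.235),1))[which]
    print(which);rects(W,.072,.086,b,60);rects(W,.03,.041,b,60)
E
python3 - <<'E'
from h import *
st();f=shot("wrist");cv2.imwrite("pics/w4.png",f["pixels"]);W=fcloud(f);carrier(W,"long");z=env.observe()["eef_pos"][2]
rects(W,z+.01,z+.02,(.38,.52,-.2,-.06),20)
E
```

```text
t 6.2 tcp [ 0.4507 -0.1331  0.1774] yclose -82.9 gap 64.2 F [-0.1  0.8 -1.4] q [-0.31  0.29  2.01 -0.    0.83  1.13]
long
(0.072, 0.086) 5505 [260.  93.] z 0.0799 [array([ 529. , -127.5]), array([ 94.4, 108.6]), np.float64(4.2)]
(0.072, 0.086) 1050 [256. 168.] z 0.08 [array([ 476.5, -131.1]), array([12.3, 83.6]), np.float64(4.6)]
(0.03, 0.041) 72 [222.  77.] z 0.0365 [array([551.6, -89.2]), array([15.1, 30.9]), np.float64(55.6)]
(0.03, 0.041) 337 [276. 135.] z 0.0356 [array([ 520.8, -127.3]), array([80.6, 84.4]), np.float64(4.7)]
(0.03, 0.041) 71 [217. 125.] z 0.0355 [array([507.3, -89. ]), array([51. ,  1.5]), np.float64(3.4)]
(0.03, 0.041) 669 [209. 186.] z 0.0362 [array([436.8, -88.4]), array([67.6, 16.7]), np.float64(3.4)]
(0.03, 0.041) 491 [300. 185.] z 0.0362 [array([ 454.8, -178.1]), array([44.7, 16.5]), np.float64(3.8)]
(np.float64(0.18737744910250664), np.float64(0.19737744910250662)) 7340 [256. 266.] z 0.1929 [array([ 451.7, -134.2]), array([33.4, 83.7]), np.float64(7.3)]
```

View pics/w4.png

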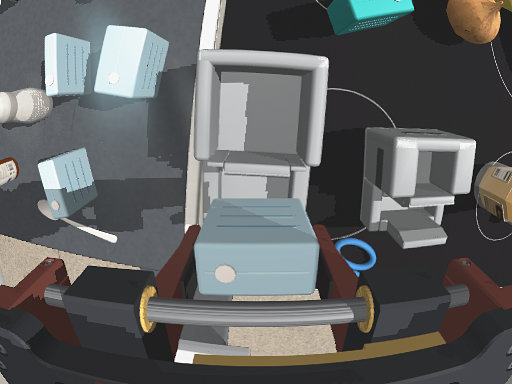

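Wrist view 4: block_33 is held at (258,245), and the long bay lies just beyond and under it at (255,185). I'll correct the yaw and lower it.

>>> jog_arm([
  [[0.6, 0, 0.05, -1, -0.057], [0.6, 0, 0.05, -2.5, -0.057], [0.6, 0, 0.05, -3.5, -0.057], [0.6, 0, 0.05, -4.5, -0.057], [0.6, 0, 0.05, -5.5, -0.057], [0.6, 0, 0.05, -6.5, -0.057], [0.6, 0, 0.05, -7.5, -0.057], [0.6, 0, 0.05, -8.5, -0.057], [0.6, 0, 0.05, -9.5, -0.057], [0.6, 0, 0.05, -10.2, -0.057]],
])

```text
clock: 7.25
eef_pos: [0.4505, -0.1325, 0.0744]
orientation: [-3.14, -0.105, 0.001]
contact_force: [-0.1, 0.2, -2.1]
finger_gap: 0.729
finger_force: 30.0
```

>>> jog_arm([
  [[0.6, 0, 0, -0.5, 0], [0.6, 0, 0, -0.8, 0], [0.6, 0, 0, -0.9, 0], [0.95, 0, 0, -0.9, 0], [0.95, 0, 0, -0.9, 0], [0.95, 0, 0, -0.9, 0], [0.95, 0, 0, 1, 0], [0.95, 0, 0, 4, 0], [0.95, 0, 0, 8, 0], [0.95, 0, 0, 12, 0]],
])

```text
clock: 8.25
eef_pos: [0.4503, -0.1324, 0.1968]
orientation: [-3.14, -0.105, 0.001]
contact_force: [0.9, -0.8, -0.7]
finger_gap: 0.949
finger_force: 0.0
```

```bash
python3 - <<'E'
from h import *
st();f=shot("wrist");W=fcloud(f);carrier(W,"long")
E
```

```text
t 8.25 tcp [ 0.4503 -0.1324  0.1968] yclose -86.17 gap 83.5 F [ 0.9 -0.8 -0.7] q [-0.31  0.26  2.    0.    0.88  1.19]
long
(0.072, 0.086) 4798 [255.  92.] z 0.0799 [array([ 529.1, -127.6]), array([ 94.5, 108.5]), np.float64(3.9)]
(0.072, 0.086) 918 [255. 163.] z 0.0801 [array([ 475.8, -130.8]), array([12.5, 83.2]), np.float64(4.1)]
(0.072, 0.086) 2431 [257. 190.] z 0.0802 [array([ 451.6, -133.9]), array([33.4, 64.5]), np.float64(4.0)]
(0.072, 0.086) 803 [256. 231.] z 0.0797 [array([ 409. , -135.8]), array([12.4, 56.1]), np.float64(3.9)]
(0.03, 0.041) 107 [216. 109.] z 0.0358 [array([520.6, -88.2]), array([76.9,  1.5]), np.float64(3.7)]
(0.03, 0.041) 162 [255. 151.] z 0.0358 [array([ 481.2, -130.7]), array([ 1.5, 84.7]), np.float64(3.9)]
(0.03, 0.041) 2065 [254. 194.] z 0.0361 [array([ 438.4, -133.5]), array([ 71.4, 108.1]), np.float64(3.8)]
```

>>> jog_arm([
  [[1, 3, 0, 0.5, 0.15], [1, 10.9, 21.4, 0.5, 1.655], [1, 10.9, 21.4, 0.5, 1.655], [1, 10.9, 21.4, 0.5, 1.655], [1, 10.9, 21.4, 0.5, 1.655], [1, 10.9, 21.4, 0.5, 1.655], [1, 10.9, 21.4, 0.5, 1.655], [1, 10.9, 21.4, 0.5, 1.655], [1, 10.9, 21.4, 0.5, 1.655], [1, 10.9, 21.4, 0.5, 1.655]],
])

```text
clock: 9.3
eef_pos: [0.5596, 0.0816, 0.2003]
orientation: [2.218, 2.224, 0.0]
contact_force: [-0.4, -0.4, 0.7]
finger_gap: 0.999
finger_force: 0.0
```

```bash
python3 - <<'E'
from h import *
st();f=shot("wrist");W=fcloud(f)
rects(W,.068,.08,(.36,.62,-.05,.26),20)
E
```

```text
t 9.3 tcp [0.5596 0.0816 0.2003] yclose -359.85 gap 87.9 F [-0.4 -0.4  0.7] q [ 0.12  0.39  1.8  -0.    0.96  0.12]
(0.068, 0.08) 286 [119.  54.] z 0.0778 [array([428. , 215.1]), array([23.7, 18.7]), np.float64(74.4)]
(0.068, 0.08) 21 [227. 113.] z 0.0781 [array([534. , 151.6]), array([ 1.5, 12.2]), np.float64(8.7)]
(0.068, 0.08) 1282 [132. 188.] z 0.0739 [array([431.5,  79.2]), array([64.6, 25.1]), np.float64(16.1)]
(0.068, 0.08) 1095 [256. 186.] z 0.0737 [array([559.7,  81.7]), array([64. , 16.4]), np.float64(8.6)]
(0.068, 0.08) 2096 [256. 258.] z 0.0741 [array([560.4,   2. ]), array([42.2, 64.2]), np.float64(83.0)]
```

>>> jog_arm([
  [[1, 0, 0, -3, 0.147], [1, 0, 0, -7, 0.147], [1, 0, 0, -11, 0.147], [1, 0, 0, -13.3, 0.147], [1, 0, 0, -14.3, 0.147], [1, 0, 0, -14.3, 0.147], [0.6, 0, 0, -14.3, 0.147], [0.6, 0, 0, -14.3, 0.147], [0.6, 0, 0, -14.3, 0.147], [0.6, 0, 0, -14.3, 0.147]],
])

```text
clock: 10.35
eef_pos: [0.5604, 0.0815, 0.0586]
orientation: [2.056, 2.373, 0.002]
contact_force: [-1.0, 0.4, 5.4]
finger_gap: 0.727
finger_force: 30.0
```

```bash
python3 - <<'E'
from h import *
st();f=shot("wrist");W=fcloud(f);rects(W,.068,.08,(.5,.63,.04,.13),20)
E
```

```text
t 10.35 tcp [0.5604 0.0815 0.0586] yclose -351.82 gap 64.0 F [-1.   0.4  5.4] q [ 0.12  0.61  1.85  0.    0.68 -0.02]
(0.068, 0.08) 4266 [256. 264.] z 0.0739 [array([560.7,  81.5]), array([84.4, 22.3]), np.float64(8.2)]
```

>>> jog_arm([
  [[0.6, 0, 0, 5, 0], [0.6, 0, 0, 10, -0.15], [0.6, 0, 0, 13, -0.3], [0.6, -13.5, -21.5, 13, -1.646], [0.6, -13.5, -21.5, 13, -1.646], [0.6, -13.5, -21.5, 13, -1.646], [0.6, -13.5, -21.5, 13, -1.646], [0.6, -13.5, -21.5, 13, -1.646], [0.6, -13.5, -21.5, 13, -1.646], [0.6, -13.5, -21.5, 13, -1.646]],
])

```text
clock: 11.4
eef_pos: [0.4236, -0.1351, 0.1877]
orientation: [3.092, 0.553, 0.001]
contact_force: [0.9, -0.3, -1.6]
finger_gap: 0.732
finger_force: 30.0
```

```bash
python3 - <<'E'
from h import *
st()
E
```

```text
t 11.4 tcp [ 0.4236 -0.1351  0.1877] yclose -69.73 gap 64.4 F [ 0.9 -0.3 -1.6] q [-0.34  0.24  2.06 -0.    0.84  0.88]
```

>>> jog_arm([
  [[0.6, 0, 0, -1, -0.286], [0.6, 0, 0, -2, -0.286], [0.6, 0, 0, -2, -0.286], [0.6, 0, 0, -2, -0.286], [0.6, 0, 0, -2, -0.286], [0.6, 0, 0, -2, -0.286], [0.6, 0, 0, -2, -0.286], [0.6, 0, 0, -2, -0.286], [0.6, 0, 0, -2, -0.286], [0.6, 0, 0, -2, -0.286]],
])

```text
clock: 12.4
eef_pos: [0.4247, -0.1336, 0.1674]
orientation: [3.139, 0.123, 0.0]
contact_force: [-0.6, -1.0, -1.5]
finger_gap: 0.718
finger_force: 30.0
```

```bash
python3 - <<'E'
from h import *
st();f=shot("wrist");cv2.imwrite("pics/w5.png",f["pixels"]);W=fcloud(f);carrier(W,"long");z=env.observe()["eef_pos"][2]
rects(W,z+.012,z+.018,(.38,.52,-.2,-.06),20)
rects(W,z+.01,z+.02,(.38,.52,-.155,-.11),20)
E
```

```text
t 12.4 tcp [ 0.4247 -0.1336  0.1674] yclose -85.53 gap 63.2 F [-0.6 -1.  -1.5] q [-0.33  0.28  2.07 -0.    0.79  1.16]
long
(0.072, 0.086) 5960 [258.  61.] z 0.0799 [array([ 529.1, -127.5]), array([ 94.4, 108.6]), np.float64(3.8)]
(0.072, 0.086) 1251 [257. 140.] z 0.08 [array([ 476.1, -131.4]), array([12.8, 83.6]), np.float64(4.0)]
(0.072, 0.086) 3100 [257. 171.] z 0.0803 [array([ 451.1, -133.8]), array([32.8, 64.4]), np.float64(3.7)]
(0.03, 0.041) 228 [253.  44.] z 0.0356 [array([ 561.5, -124.6]), array([10.8, 80.3]), np.float64(11.2)]
(0.03, 0.041) 170 [300.  95.] z 0.0351 [array([ 522.8, -162.1]), array([79.1, 15.8]), np.float64(6.1)]
(0.03, 0.041) 2731 [255. 175.] z 0.0362 [array([ 442.3, -133.8]), array([ 76.9, 108.5]), np.float64(3.7)]
(np.float64(0.17939583046614951), np.float64(0.1853958304661495)) 3577 [257. 265.] z 0.1826 [array([ 426.5, -134.5]), array([22.4, 84.1]), np.float64(4.7)]
(np.float64(0.1773958304661495), np.float64(0.1873958304661495)) 2529 [253. 265.] z 0.1826 [array([ 427. , -132.5]), array([16.4, 45.9]), np.float64(4.0)]
```

View pics/w5.png

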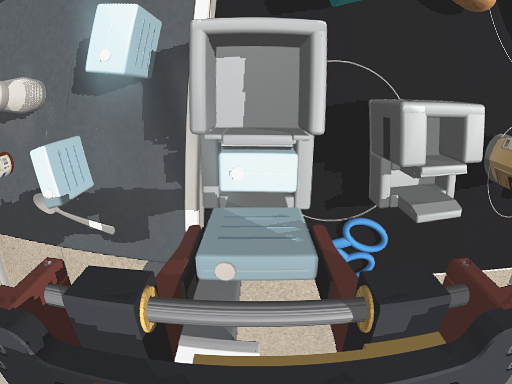

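Wrist view 5: block_16 is held at (258,240), and block_33 is seated at (257,170). Lowering with a 1 mm shift.

>>> jog_arm([
  [[0.6, -0.1, 0, -1, -0.01], [0.6, -0.1, 0, -2, -0.01], [0.6, -0.1, 0, -2.5, -0.01], [0.6, -0.1, 0, -3, -0.01], [0.6, -0.1, 0, -3.5, -0.01], [0.6, -0.1, 0, -4, -0.01], [0.6, -0.1, 0, -4.5, -0.01], [0.6, -0.1, 0, -5, -0.01], [0.6, -0.1, 0, -5.5, -0.01], [0.6, -0.1, 0, -6, -0.01]],
])

```text
clock: 13.45
eef_pos: [0.4238, -0.1336, 0.107]
orientation: [3.14, 0.106, 0.0]
contact_force: [-0.5, 0.4, -1.7]
finger_gap: 0.727
finger_force: 30.0
```

>>> jog_arm([
  [[0.6, 0, 0, -0.5, 0], [0.6, 0, 0, -1, 0], [0.6, 0, 0, -1.5, 0], [0.6, 0, 0, -2, 0], [0.6, 0, 0, -2.5, 0], [0.6, 0, 0, -3, 0], [0.6, 0, 0, -3.4, 0], [0.6, 0, 0, -3.7, 0], [0.6, 0, 0, -3.9, 0], [0.6, 0, 0, -4, 0]],
])

```text
clock: 14.45
eef_pos: [0.4237, -0.1336, 0.0672]
orientation: [-3.14, -0.106, 0.0]
contact_force: [0.0, -0.2, -1.2]
finger_gap: 0.726
finger_force: 30.0
```

>>> jog_arm([
  [[0.6, 0, 0, -0.15, 0], [0.6, 0, 0, -0.15, 0], [0.95, 0, 0, -0.15, 0], [0.95, 0, 0, -0.15, 0], [0.95, 0, 0, -0.15, 0], [0.95, 0, 0, 1, 0], [0.95, 0, 0, 4, 0], [0.95, 0, 0, 8, 0], [0.95, 0, 0, 12, 0.1], [0.95, 0, 1, 13.5, 0.2]],
])

```text
clock: 15.45
eef_pos: [0.4255, -0.1245, 0.2067]
orientation: [3.11, 0.424, 0.009]
contact_force: [-0.6, -0.4, 0.4]
finger_gap: 0.947
finger_force: 0.0
```

```bash
python3 - <<'E'
from h import *
st();f=shot("wrist");W=fcloud(f);carrier(W,"long");carrier(W,"short")
E
```

```text
t 15.45 tcp [ 0.4255 -0.1245  0.2067] yclose -74.48 gap 83.4 F [-0.6 -0.4  0.4] q [-0.31  0.2   2.05 -0.    0.88  0.99]
long
(0.072, 0.086) 4310 [289.  73.] z 0.0799 [array([ 529.1, -127.6]), array([ 94.6, 108.8]), np.float64(3.8)]
(0.072, 0.086) 910 [276. 139.] z 0.0801 [array([ 476.1, -130.9]), array([12.7, 83.2]), np.float64(4.0)]
(0.072, 0.086) 4162 [267. 180.] z 0.0802 [array([ 435.3, -134.4]), array([65.1, 64.9]), np.float64(3.2)]
(0.03, 0.041) 214 [311.  73.] z 0.0355 [array([ 552.9, -149.5]), array([76.8, 38.6]), np.float64(52.6)]
(0.03, 0.041) 1107 [226. 159.] z 0.0361 [array([437.6, -91.8]), array([75.4, 25.6]), np.float64(2.6)]
(0.03, 0.041) 696 [308. 174.] z 0.0365 [array([ 441. , -179.7]), array([71.4, 17.7]), np.float64(4.7)]
short
(0.072, 0.086) 3275 [427. 165.] z 0.0803 [array([ 496.7, -301.1]), array([ 70.6, 101.2]), np.float64(9.4)]
(0.072, 0.086) 502 [414. 230.] z 0.0799 [array([ 426.6, -313.1]), array([13.3, 57.6]), np.float64(10.2)]
(0.03, 0.041) 1116 [387. 193.] z 0.0363 [array([ 475.5, -304.9]), array([113.2, 100.7]), np.float64(9.3)]
(0.03, 0.041) 468 [423. 165.] z 0.035 [array([ 497. , -317.7]), array([42. , 22.4]), np.float64(8.0)]
```

>>> jog_arm([
  [[1, 0.6, 20.5, -0.5, 1.578], [1, 0.6, 20.5, -0.5, 1.578], [1, 0.6, 20.5, -0.5, 1.578], [1, 0.6, 20.5, -0.5, 1.578], [1, 0.6, 20.5, -0.5, 1.578], [1, 0.6, 20.5, -0.5, 1.578], [1, 0.6, 20.5, -0.5, 1.578], [1, 0.6, 20.5, -0.5, 1.578], [1, 0.6, 20.5, -0.5, 1.578], [1, 0.6, 20.5, -0.5, 1.578]],
])

```text
clock: 16.5
eef_pos: [0.4292, 0.0813, 0.1971]
orientation: [-1.986, -2.433, 0.001]
contact_force: [-0.6, -0.3, -0.4]
finger_gap: 1.001
finger_force: 0.0
```

```bash
python3 - <<'E'
from h import *
st();f=shot("wrist");W=fcloud(f)
rects(W,.068,.08,(.36,.48,.03,.26),20)
rects(W,.09,.105,(.36,.48,.15,.26),5)
rects(W,.04,.08,(.38,.48,.18,.26),5)
E
```

```text
t 16.5 tcp [0.4292 0.0813 0.1971] yclose -348.45 gap 88.1 F [-0.6 -0.3 -0.4] q [ 0.16  0.21  2.07 -0.    0.86 -0.04]
(0.068, 0.08) 296 [281.  47.] z 0.0781 [array([425.1, 215.4]), array([22., 23.]), np.float64(52.1)]
(0.068, 0.08) 1644 [257. 189.] z 0.0738 [array([430.5,  79.6]), array([64.1, 24.4]), np.float64(15.7)]
(0.09, 0.105) 206 [284.  40.] z 0.0996 [array([425.1, 215.6]), array([12.3, 12.6]), np.float64(81.3)]
(0.04, 0.08) 765 [279.  51.] z 0.0628 [array([425. , 215.1]), array([32.4, 32.5]), np.float64(68.7)]
```

>>> jog_arm([
  [[1, 0.1, -0.15, -3, 0.073], [1, 0.1, -0.15, -7, 0.073], [1, 0.1, -0.15, -11, 0.073], [1, 0.1, -0.15, -13, 0.073], [1, 0.1, -0.15, -13.9, 0.073], [1, 0.1, -0.15, -13.9, 0.073], [0.6, 0.1, -0.15, -13.9, 0.073], [0.6, 0.1, -0.15, -13.9, 0.073], [0.6, 0.1, -0.15, -13.9, 0.073], [0.6, 0.1, -0.15, -13.9, 0.073]],
])

```text
clock: 17.55
eef_pos: [0.4313, 0.08, 0.0593]
orientation: [1.902, 2.499, 0.002]
contact_force: [-1.0, -0.1, 7.1]
finger_gap: 0.725
finger_force: 30.0
```

```bash
python3 - <<'E'
from h import *
st();f=shot("wrist");W=fcloud(f);rects(W,.068,.08,(.405,.455,.04,.13),20)
E
```

```text
t 17.55 tcp [0.4313 0.08   0.0593] yclose -344.55 gap 63.8 F [-1.  -0.1  7.1] q [ 0.16  0.49  2.13  0.    0.52 -0.11]
(0.068, 0.08) 4210 [254. 265.] z 0.0739 [array([430.2,  79.4]), array([57.9, 24.8]), np.float64(15.7)]
```

>>> jog_arm([
  [[0.6, 0, 0, 5, 0], [0.6, 0, 0, 10, -0.15], [0.6, 0, -4, 13, -0.3], [0.6, 1.5, -38.9, 13, -1.676], [0.6, 1.5, -38.9, 13, -1.676], [0.6, 1.5, -38.9, 13, -1.676], [0.6, 1.5, -38.9, 13, -1.676], [0.6, 1.5, -38.9, 13, -1.676], [0.6, 1.5, -38.9, 13, -1.676], [0.6, 1.5, -38.9, 13, -1.676]],
])

```text
clock: 18.6
eef_pos: [0.4452, -0.3112, 0.1887]
orientation: [3.05, 0.753, 0.001]
contact_force: [-0.5, 0.4, -0.0]
finger_gap: 0.726
finger_force: 30.0
```

```bash
python3 - <<'E'
from h import *
st()
E
```

```text
t 18.6 tcp [ 0.4452 -0.3112  0.1887] yclose -62.27 gap 63.9 F [-0.5  0.4 -0. ] q [-0.63  0.37  1.85  0.    0.92  0.45]
```

>>> jog_arm([
  [[0.6, 0, 0, -1, -0.327], [0.6, 0, 0, -2, -0.327], [0.6, 0, 0, -2, -0.327], [0.6, 0, 0, -2, -0.327], [0.6, 0, 0, -2, -0.327], [0.6, 0, 0, -2, -0.327], [0.6, 0, 0, -2, -0.327], [0.6, 0, 0, -2, -0.327], [0.6, 0, 0, -2, -0.327], [0.6, 0, 0, -2, -0.327]],
])

```text
clock: 19.6
eef_pos: [0.4457, -0.3091, 0.1684]
orientation: [3.131, 0.257, 0.0]
contact_force: [0.5, 0.5, 0.1]
finger_gap: 0.728
finger_force: 30.0
```

```bash
python3 - <<'E'
from h import *
st();f=shot("wrist");W=fcloud(f);carrier(W,"short");z=env.observe()["eef_pos"][2]
rects(W,z+.01,z+.02,(.38,.52,-.332,-.288),20)
E
```

```text
t 19.6 tcp [ 0.4457 -0.3091  0.1684] yclose -80.6 gap 64.0 F [0.5 0.5 0.1] q [-0.63  0.4   1.87  0.    0.87  0.78]
short
(0.072, 0.086) 6836 [256. 134.] z 0.0801 [array([ 498.3, -301.5]), array([ 67.6, 100.6]), np.float64(9.4)]
(0.03, 0.041) 2179 [256. 137.] z 0.0345 [array([ 494.2, -302.6]), array([42. , 46.8]), np.float64(9.5)]
(0.03, 0.041) 1273 [255. 189.] z 0.036 [array([ 442.9, -310.5]), array([ 44.1, 100.1]), np.float64(9.7)]
(np.float64(0.17839406430908167), np.float64(0.18839406430908165)) 3529 [257. 266.] z 0.183 [array([ 447.4, -310.3]), array([24.7, 48.1]), np.float64(9.4)]
```

>>> jog_arm([
  [[0.6, 0, 0, -1.5, 0], [0.6, 0, 0, -2.5, 0], [0.6, 0, 0, -3, 0], [0.6, 0, 0, -3.5, 0], [0.6, 0, 0, -4, 0], [0.6, 0, 0, -4.5, 0], [0.6, 0, 0, -5, 0], [0.6, 0, 0, -5.5, 0], [0.6, 0, 0, -6, 0], [0.6, 0, 0, -6.5, 0]],
])

```text
clock: 20.65
eef_pos: [0.4457, -0.3091, 0.103]
orientation: [3.131, 0.257, -0.0]
contact_force: [0.6, -0.3, -0.5]
finger_gap: 0.73
finger_force: 30.0
```

>>> jog_arm([
  [[0.6, 0, 0, -0.5, 0], [0.6, 0, 0, -1, 0], [0.6, 0, 0, -1.5, 0], [0.6, 0, 0, -2, 0], [0.6, 0, 0, -2.4, 0], [0.6, 0, 0, -2.8, 0], [0.6, 0, 0, -3.1, 0], [0.6, 0, 0, -3.4, 0], [0.6, 0, 0, -3.55, 0], [0.6, 0, 0, -3.55, 0]],
])

```text
clock: 21.65
eef_pos: [0.4456, -0.309, 0.0677]
orientation: [-3.131, -0.257, 0.0]
contact_force: [0.1, -0.1, -0.6]
finger_gap: 0.728
finger_force: 30.0
```

>>> jog_arm([
  [[0.6, 0, 0, -0.15, 0], [0.6, 0, 0, -0.15, 0], [0.95, 0, 0, -0.15, 0], [0.95, 0, 0, -0.15, 0], [0.95, 0, 0, -0.15, 0], [0.95, 0, 0, 1, 0], [0.95, 0, 0, 5, 0], [0.95, 0, 0, 9, 0], [1, 0, 0, 14, 0], [1, -1, -3, 17, 0]],
])

```text
clock: 22.65
eef_pos: [0.437, -0.3379, 0.2423]
orientation: [3.129, 0.262, 0.005]
contact_force: [0.9, -1.1, -0.4]
finger_gap: 0.999
finger_force: 0.0
```

```bash
python3 - <<'E'
from h import *
st();f=shot("wrist");W=fcloud(f);carrier(W,"short");rects(W,.092,.11,(.4,.56,-.54,-.38),20)
cv2.imwrite("pics/w6.png",f["pixels"])
E
```

```text
t 22.65 tcp [ 0.437  -0.3379  0.2423] yclose -80.44 gap 87.9 F [ 0.9 -1.1 -0.4] q [-0.68  0.31  1.79  0.    1.03  0.72]
short
(0.072, 0.086) 4058 [231. 114.] z 0.0801 [array([ 496.6, -301.9]), array([ 70.3, 100.6]), np.float64(9.3)]
(0.072, 0.086) 1930 [231. 172.] z 0.0801 [array([ 439.5, -311.8]), array([39. , 64.3]), np.float64(9.1)]
(0.03, 0.041) 1392 [233. 117.] z 0.0344 [array([ 495.3, -301. ]), array([43.5, 45.4]), np.float64(8.6)]
(0.03, 0.041) 525 [268. 159.] z 0.0362 [array([ 451.1, -349.5]), array([48.4, 21.9]), np.float64(9.6)]
(0.03, 0.041) 376 [198. 159.] z 0.0361 [array([ 436.9, -268.3]), array([49.4, 15.6]), np.float64(8.6)]
(0.092, 0.11) 2822 [380. 160.] z 0.1018 [array([ 485.8, -464.5]), array([64.4, 64.9]), np.float64(18.3)]
```

View pics/w6.png

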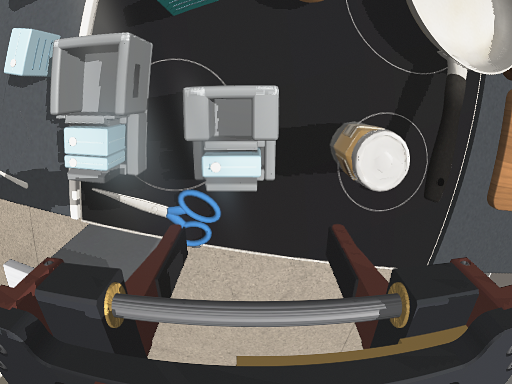

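Wrist view 6: block_24 is seated in the short bay at (231,162), and 16+33 are in the long bay at (95,148). The jar is at (375,158). It looks hexagonal, so I'll hover over it to measure the flats.

>>> jog_arm([
  [[1, 4.75, -12.6, -2, 0.513], [1, 4.75, -12.6, -2, 0.513], [1, 4.75, -12.6, -2, 0.513], [1, 4.75, -12.6, -2, 0.513], [1, 4.75, -12.6, -2, 0.513], [1, 4.75, -12.6, -2, 0.513], [1, 4.75, -12.6, -2, 0.513], [1, 4.75, -12.6, -2, 0.513], [1, 4.75, -12.6, -2, 0.513], [1, 4.75, -12.6, -2, 0.513]],
])

```text
clock: 23.7
eef_pos: [0.4833, -0.4648, 0.2182]
orientation: [2.963, 1.043, 0.0]
contact_force: [-0.1, 0.4, -0.2]
finger_gap: 0.997
finger_force: 0.0
```

```bash
python3 - <<'E'
from h import *
st();f=shot("wrist");W=fcloud(f);np.save("W7.npy",W);rects(W,.095,.11,(.4,.56,-.54,-.38),20)
cv2.imwrite("pics/w7.png",cv2.resize(f["pixels"][60:330,120:400],None,fx=2,fy=2))
W2=np.load("W2.npy");a=shot("scene");Ws=cloud(a)
for n,V in(("w7",W),("w2",W2),("sc",Ws)):
  k=(V[...,2]>.01)&(V[...,2]<.075)&(np.hypot(V[...,0]-.485,V[...,1]+.464)<.05)
  p=V[k][:,:2]*1000
  if len(p)>5: print(n,len(p),cv2.approxPolyDP(cv2.convexHull(p.astype('f4')),1.5,True)[:,0].round().tolist())
E
```

```text
t 23.7 tcp [ 0.4833 -0.4648  0.2182] yclose -51.22 gap 87.8 F [-0.1  0.4 -0.2] q [-0.78  0.51  1.54  0.    1.09  0.11]
(0.095, 0.11) 3747 [257. 188.] z 0.1016 [array([ 485.8, -464.9]), array([64.5, 64.6]), np.float64(82.5)]
w7 528 [[517.0, -481.0], [518.0, -474.0], [513.0, -444.0], [480.0, -430.0]]
w2 947 [[518.0, -475.0], [512.0, -442.0], [480.0, -429.0], [452.0, -450.0], [452.0, -453.0]]
sc 281 [[506.0, -435.0], [487.0, -425.0], [471.0, -425.0], [450.0, -441.0], [449.0, -454.0], [454.0, -482.0], [512.0, -449.0], [511.0, -441.0]]
```

View pics/w7.png

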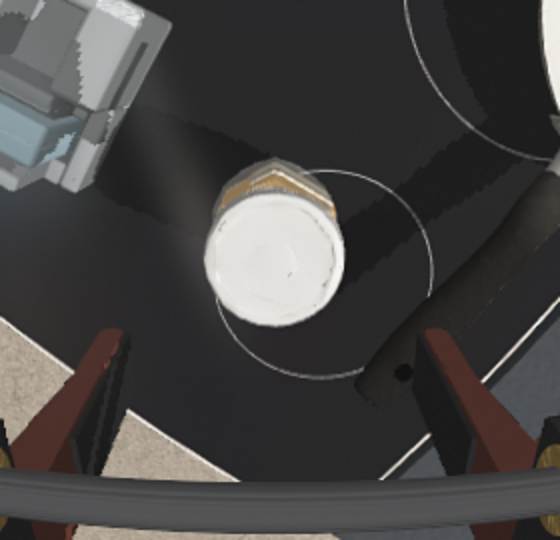

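Wrist crop 7: jar lid at (275,258), with the hex body's corner toward (275,165). The jaws span the flats, and the pan handle at (385,385) lies clear of the fingers.

>>> jog_arm([
  [[1, 0.1, 0, -3, -0.04], [1, 0.1, 0, -6, -0.04], [1, 0.1, 0, -9, -0.04], [1, 0.1, 0, -11.5, -0.04], [1, 0.1, 0, -12.8, -0.04], [1, 0.1, 0, -13.2, -0.04], [0.6, 0.1, 0, -13.2, -0.04], [0.6, 0.1, 0, -13.2, -0.04], [0.6, 0.1, 0, -13.2, -0.04], [0.6, 0.1, 0, -13.2, -0.04]],
])

```text
clock: 24.8
eef_pos: [0.4847, -0.4655, 0.0873]
orientation: [2.982, 0.983, 0.001]
contact_force: [-1.2, 0.5, 4.3]
finger_gap: 0.745
finger_force: 30.0
```

```bash
python3 - <<'E'
from h import *
st();f=shot("wrist");W=fcloud(f);cv2.imwrite("pics/w8.png",f["pixels"]);rects(W,.098,.106,(.43,.54,-.51,-.41),20)
E
```

```text
t 24.8 tcp [ 0.4847 -0.4655  0.0873] yclose -53.51 gap 65.6 F [-1.2  0.5  4.3] q [-0.78  0.68  1.6   0.    0.86  0.15]
(0.098, 0.106) 10149 [256. 258.] z 0.1019 [array([ 490.7, -462.5]), array([54.3, 85.5]), np.float64(36.4)]
```

>>> jog_arm([
  [[0.6, 0, 0, 3, 0], [0.6, 0, 0, 7, 0], [0.6, 0, 0, 11.5, 0], [0.6, 0, 3, 11.5, -0.1], [0.6, 1, 7, 11.5, -0.2], [0.6, 1.5, 11, 11.5, -0.3], [0.6, 2, 15, 11.5, -0.4], [0.6, 2.5, 19, 11.5, -0.5], [0.6, 3, 23, 11.5, -0.57], [0.6, 3.5, 27, 11.5, -0.57]],
])

```text
clock: 25.85
eef_pos: [0.5188, -0.1934, 0.2006]
orientation: [-3.14, -0.101, 0.001]
contact_force: [1.0, 1.0, -4.0]
finger_gap: 0.747
finger_force: 30.0
```

```bash
python3 - <<'E'
from h import *
st()
E
```

```text
t 25.85 tcp [ 0.5188 -0.1934  0.2006] yclose -86.3 gap 65.7 F [ 1.  1. -4.] q [-0.38  0.37  1.82  0.    0.95  1.13]
```

>>> jog_arm([
  [[0.6, 0.2, 3, 0, 0], [0.6, 0.2, 5.5, 0, 0], [0.6, 0.2, 6.5, 0, 0], [0.6, 0.2, 6.5, 0, 0], [0.6, 0.2, 6.5, 0, 0], [0.6, 0.2, 6.5, 0, 0], [0.6, 0.2, 6.5, 0, 0], [0.6, 0.2, 6.5, 0, 0], [0.6, 0.2, 6.5, 0, 0], [0.6, 0.2, 6.5, 0, 0]],
])

```text
clock: 26.85
eef_pos: [0.5212, -0.1303, 0.2009]
orientation: [3.14, 0.104, -0.0]
contact_force: [-0.3, -0.1, -3.6]
finger_gap: 0.748
finger_force: 30.0
```

```bash
python3 - <<'E'
from h import *
st();f=shot("wrist");W=fcloud(f);cv2.imwrite("pics/w8.png",f["pixels"]);carrier(W,"long")
E
```

```text
t 26.85 tcp [ 0.5212 -0.1303  0.2009] yclose -86.19 gap 65.9 F [-0.3 -0.1 -3.6] q [-0.27  0.35  1.86 -0.    0.94  1.24]
long
(0.072, 0.086) 3513 [251. 157.] z 0.08 [array([ 530.9, -127.7]), array([ 91.5, 108.3]), np.float64(4.5)]
```

View pics/w8.png

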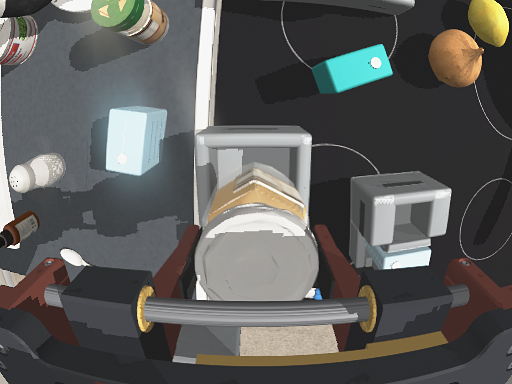

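Wrist view 8: the jar is held at (258,240), and the well behind and under it at (253,165) is level with the tool. Shifting 3 mm in y and lowering.

>>> jog_arm([
  [[0.6, 0, 0.3, -0.5, 0], [0.6, 0, 0.3, -1, 0], [0.6, 0, 0.3, -2, 0], [0.6, 0, 0.3, -3, 0], [0.6, 0, 0.3, -3.5, 0], [0.6, 0, 0.3, -4, 0], [0.6, 0, 0.3, -4.5, 0], [0.6, 0, 0.3, -5, 0], [0.6, 0, 0.3, -5.5, 0], [0.6, 0, 0.3, -6, 0]],
])

```text
clock: 27.9
eef_pos: [0.5213, -0.1271, 0.1406]
orientation: [3.14, 0.105, 0.0]
contact_force: [0.0, 0.1, -3.6]
finger_gap: 0.745
finger_force: 30.0
```

>>> jog_arm([
  [[0.6, 0, 0, -0.5, 0], [0.6, 0, 0, -1, 0], [0.6, 0, 0, -1.5, 0], [0.6, 0, 0, -2, 0], [0.6, 0, 0, -2.4, 0], [0.6, 0, 0, -2.8, 0], [0.6, 0, 0, -3, 0], [0.6, 0, 0, -3.15, 0], [0.6, 0, 0, -3.25, 0], [0.6, 0, 0, -3.25, 0]],
])

```text
clock: 28.9
eef_pos: [0.5212, -0.1271, 0.1084]
orientation: [-3.14, -0.105, -0.0]
contact_force: [0.7, 0.3, -3.6]
finger_gap: 0.746
finger_force: 30.0
```

>>> jog_arm([
  [[0.6, 0, 0, -0.1, 0], [0.6, 0, 0, -0.15, 0], [0.6, 0, 0, -0.15, 0], [0.95, 0, 0, -0.15, 0], [0.95, 0, 0, -0.15, 0], [0.95, 0, 0, -0.15, 0], [0.95, 0, 0, 1, 0], [0.95, 0, 0, 4, 0], [0.95, 0, 0, 8, 0], [0.95, 0, 0, 12, 0]],
])

```text
clock: 29.9
eef_pos: [0.5208, -0.127, 0.2302]
orientation: [-3.14, -0.105, 0.001]
contact_force: [0.5, 0.2, 0.0]
finger_gap: 0.954
finger_force: 0.0
```

```bash
python3 - <<'E'
from h import *
st();f=shot("wrist");W=fcloud(f);rects(W,.11,.135,(.46,.58,-.19,-.07));rects(W,.09,.105,(.38,.46,.18,.25),5)
E
```

```text
t 29.9 tcp [ 0.5208 -0.127   0.2302] yclose -86.17 gap 84.0 F [0.5 0.2 0. ] q [-0.26  0.31  1.84 -0.    1.    1.24]
(0.11, 0.135) 4030 [255. 190.] z 0.1215 [array([ 523.4, -126.6]), array([65.3, 64.1]), np.float64(74.0)]
(0.09, 0.105) 71 [  9. 237.] z 0.0972 [array([426.6, 212.8]), array([12.9,  9.8]), np.float64(12.8)]
```

>>> jog_arm([
  [[1, -9.6, 34.2, -1, 0.5], [1, -9.6, 34.2, -1, 0.5], [1, -9.6, 34.2, -1, 0.5], [1, -9.6, 34.2, -1, 0.5], [1, -9.6, 34.2, -1, 0.5], [1, -9.6, 34.2, -1, 0.5], [1, -9.6, 34.2, -1, 0.5], [1, -9.6, 34.2, -1, 0.5], [1, -9.6, 34.2, -1, 0.5], [1, -9.6, 34.2, -1, 0.5]],
])

```text
clock: 30.95
eef_pos: [0.4254, 0.2143, 0.2186]
orientation: [3.016, 0.878, 0.0]
contact_force: [-0.0, -0.3, -0.7]
finger_gap: 0.998
finger_force: 0.0
```

```bash
python3 - <<'E'
from h import *
st();f=shot("wrist");W=fcloud(f);rects(W,.092,.106,(.38,.46,.17,.26),5);rects(W,.06,.08,(.38,.46,.17,.26),5)
cv2.imwrite("pics/w9.png",f["pixels"])
E
```

```text
t 30.95 tcp [0.4254 0.2143 0.2186] yclose -57.53 gap 87.8 F [-0.  -0.3 -0.7] q [ 0.44  0.24  1.97 -0.    0.93  1.45]
(0.092, 0.106) 163 [253. 188.] z 0.0996 [array([426.3, 216.4]), array([12.4, 12.1]), np.float64(76.2)]
(0.06, 0.08) 491 [254. 175.] z 0.0675 [array([427.2, 216.6]), array([28.4, 31.1]), np.float64(24.6)]
```

View pics/w9.png

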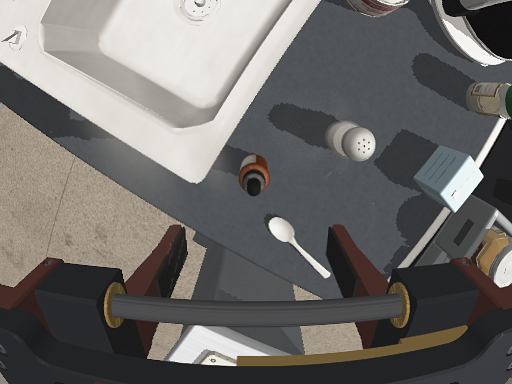

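Wrist view 9: the dropper bottle is at (254,178), with the sink edge to its left at (195,180) and spoon and shaker clear. Going down.

>>> jog_arm([
  [[1, 0.05, 0.15, -3, 0], [1, 0.05, 0.15, -7, 0], [1, 0.05, 0.15, -11, 0], [1, 0.05, 0.15, -13.5, 0], [1, 0.05, 0.15, -14.7, 0], [1, 0.05, 0.15, -15, 0], [0.25, 0.05, 0.15, -15, 0], [0.25, 0.05, 0.15, -15, 0], [0.25, 0.05, 0.15, -15, 0], [0.25, 0.05, 0.15, -15, 0]],
])

```text
clock: 32.0
eef_pos: [0.4263, 0.2167, 0.0693]
orientation: [-3.016, -0.879, -0.003]
contact_force: [-0.0, -0.8, 0.5]
finger_gap: 0.676
finger_force: 0.0
```

>>> jog_arm([
  [[0.25, 0, 0, 0, 0], [0.25, 0, 0, 0, 0], [0.25, 0, 0, 0, 0], [0.25, 0, 0, 0, 0], [0.25, 0, 0, 0, 0], [0.25, 0, 0, 0, 0], [0.25, 0, 0, 0, 0], [0.25, 0, 0, 0, 0], [0.25, 0, 0, 0, 0], [0.25, 0, 0, 0, 0]],
])

```text
clock: 33.0
eef_pos: [0.4257, 0.2165, 0.0684]
orientation: [-3.016, -0.878, -0.0]
contact_force: [-0.1, 0.1, 2.0]
finger_gap: 0.354
finger_force: 30.0
```

```bash
python3 - <<'E'
from h import *
st();f=shot("wrist");W=fcloud(f);rects(W,.085,.106,(.4,.45,.19,.24),5)
E
```

```text
t 33.0 tcp [0.4257 0.2165 0.0684] yclose -57.53 gap 31.2 F [-0.1  0.1  2. ] q [0.45 0.5  2.05 0.   0.59 1.45]
(0.085, 0.106) 698 [298. 270.] z 0.096 [array([437.8, 202.4]), array([24. , 10.4]), np.float64(4.2)]
(0.085, 0.106) 516 [218. 271.] z 0.0959 [array([419.4, 229.9]), array([22.9,  6.7]), np.float64(50.0)]
(0.085, 0.106) 812 [258. 282.] z 0.0981 [array([427.4, 215.4]), array([12.1, 12.8]), np.float64(29.7)]
```

>>> jog_arm([
  [[0.25, 0, 0, 4, 0], [0.25, 0, 0, 9, 0], [0.25, 0, -1, 14, 0], [0.25, 0, -5, 15.5, -0.1], [0.25, 0, -10, 15.5, -0.2], [0.25, 0, -15, 15.5, -0.3], [0.25, 1, -20, 15.5, -0.4], [0.25, 2, -25, 15.5, -0.4], [0.25, 3, -30, 15.5, -0.4], [0.25, 4, -35, 15.5, -0.4]],
])

```text
clock: 34.05
eef_pos: [0.4646, -0.1319, 0.2233]
orientation: [3.131, 0.261, -0.0]
contact_force: [1.2, -0.1, -1.3]
finger_gap: 0.354
finger_force: 30.0
```

>>> jog_arm([
  [[0.25, 1, -5, 0, 0], [0.25, 2, -10, 0, 0], [0.25, 2.9, -14, 0, 0], [0.25, 2.9, -16.7, 0, 0], [0.25, 2.9, -16.7, 0, 0], [0.25, 2.9, -16.7, -1, 0], [0.25, 2.9, -16.7, -3, 0], [0.25, 2.9, -16.7, -3, 0], [0.25, 2.9, -16.7, -3, 0], [0.25, 2.9, -16.7, -3, 0]],
])

```text
clock: 35.05
eef_pos: [0.4943, -0.2961, 0.1939]
orientation: [3.13, 0.263, 0.001]
contact_force: [0.3, 0.5, -0.7]
finger_gap: 0.354
finger_force: 30.0
```

```bash
python3 - <<'E'
from h import *
st();f=shot("wrist");W=fcloud(f);cv2.imwrite("pics/w10.png",f["pixels"]);carrier(W,"short");z=env.observe()["eef_pos"][2]
rects(W,z+.022,z+.036,(.47,.52,-.325,-.28),5)
E
```

```text
t 35.05 tcp [ 0.4943 -0.2961  0.1939] yclose -80.39 gap 31.1 F [ 0.3  0.5 -0.7] q [-0.56  0.41  1.78  0.    0.95  0.84]
short
(0.072, 0.086) 4477 [262. 180.] z 0.0801 [array([ 498.4, -301.4]), array([ 67. , 100.3]), np.float64(9.5)]
(0.03, 0.041) 134 [265. 146.] z 0.0354 [array([ 531.2, -296.1]), array([ 0.9, 95.6]), np.float64(9.4)]
(0.03, 0.041) 1222 [262. 182.] z 0.0344 [array([ 491.5, -303.5]), array([34.6, 45.5]), np.float64(8.7)]
(0.03, 0.041) 133 [222. 219.] z 0.0361 [array([ 443.5, -266.8]), array([14.3, 12.4]), np.float64(7.1)]
(0.03, 0.041) 196 [300. 224.] z 0.0362 [array([ 447.6, -354.6]), array([36.3, 11.4]), np.float64(14.1)]
(np.float64(0.2161385692986484), np.float64(0.2301385692986484)) 504 [300. 271.] z 0.2231 [array([ 501.3, -313.7]), array([10.5, 24.3]), np.float64(68.2)]
(np.float64(0.2161385692986484), np.float64(0.2301385692986484)) 122 [223. 283.] z 0.2224 [array([ 492.8, -281.7]), array([20. ,  0.7]), np.float64(9.5)]
(np.float64(0.2161385692986484), np.float64(0.2301385692986484)) 673 [258. 284.] z 0.2244 [array([ 496. , -297.7]), array([12.6, 12.3]), np.float64(87.2)]
```

View pics/w10.png

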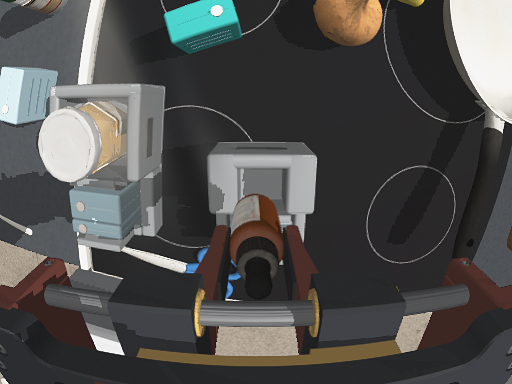

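Wrist view 10: the bottle is held upright at (257,245), and the short well is at (262,185). The jar stands in the long carrier at (75,142). Shifting -4 mm in y and lowering.

>>> jog_arm([
  [[0.25, 0, -0.4, -0.5, 0], [0.25, 0, -0.4, -1.5, 0], [0.25, 0, -0.4, -3, 0], [0.25, 0, -0.4, -4, 0], [0.25, 0, -0.4, -4.7, 0], [0.25, 0, -0.4, -5.4, 0], [0.25, 0, -0.4, -6, 0], [0.25, 0, -0.4, -6.6, 0], [0.25, 0, -0.4, -7.2, 0], [0.25, 0, -0.4, -7.8, 0]],
])

```text
clock: 36.1
eef_pos: [0.494, -0.3008, 0.1151]
orientation: [3.13, 0.262, 0.0]
contact_force: [-0.1, -0.6, 0.0]
finger_gap: 0.356
finger_force: 30.0
```

>>> jog_arm([
  [[0.25, 0, 0, -0.4, 0], [0.25, 0, 0, -0.7, 0], [0.25, 0, 0, -1, 0], [0.25, 0, 0, -1.15, 0], [0.25, 0, 0, -1.25, 0], [0.25, 0, 0, -1.3, 0], [0.25, 0, 0, -1.3, 0], [0.25, 0, 0, -1.3, 0], [0.25, 0, 0, -1.3, 0], [0.25, 0, 0, -1.3, 0]],
])

```text
clock: 37.1
eef_pos: [0.494, -0.3007, 0.1025]
orientation: [3.131, 0.262, 0.0]
contact_force: [-0.2, -0.9, -0.8]
finger_gap: 0.357
finger_force: 30.0
```

>>> jog_arm([
  [[0.25, 0, 0, -0.1, 0], [0.25, 0, 0, -0.1, 0], [0.7, 0, 0, -0.1, 0], [0.7, 0, 0, -0.1, 0], [0.7, 0, 0, -0.1, 0], [0.7, 0, 0, -0.1, 0], [0.7, 0, 0, 2, 0], [0.7, 0, 0, 6, 0], [0.7, 0, 0, 10, 0], [0.7, 0, 0, 14, 0]],
])

```text
clock: 38.1
eef_pos: [0.4937, -0.3005, 0.2438]
orientation: [-3.13, -0.262, 0.001]
contact_force: [0.2, 0.3, 1.0]
finger_gap: 0.701
finger_force: 0.0
```

>>> jog_arm([
  [[0.7, -2, 0, 0, 0], [0.7, -5, 0, 2, 0], [0.7, -6, 0, 2, 0], [0.7, -6, 0, 2, 0], [0.7, -6, 0, 2, 0], [0.7, -6, 0, 2, 0], [0.7, -6, 0, 2, 0], [0.7, -6, 0, 2, 0], [0.7, -6, 0, 2, 0], [0.7, -6, 0, 2, 0]],
])

```text
clock: 39.1
eef_pos: [0.4341, -0.3006, 0.2622]
orientation: [-3.13, -0.262, 0.0]
contact_force: [-0.1, 0.6, 0.5]
finger_gap: 0.7
finger_force: 0.0
```

```bash
python3 - <<'E'
from h import *
st();f=shot("wrist");W=fcloud(f);cv2.imwrite("pics/w11.png",f["pixels"]);carrier(W,"short");rects(W,.125,.14,(.45,.54,-.34,-.26),5);rects(W,.115,.125,(.45,.57,-.18,-.07),5)
rects(W,.068,.08,(.36,.62,-.05,.2),20)
E
```

```text
t 39.1 tcp [ 0.4341 -0.3006  0.2622] yclose -80.43 gap 61.6 F [-0.1  0.6  0.5] q [-0.63  0.26  1.82  0.    1.06  0.78]
short
(0.072, 0.086) 3599 [266. 116.] z 0.0802 [array([ 496.5, -302.1]), array([ 69.6, 100.3]), np.float64(9.8)]
(0.072, 0.086) 1739 [265. 170.] z 0.0801 [array([ 439.7, -311.6]), array([38.5, 64.7]), np.float64(9.3)]
(0.03, 0.041) 528 [265. 113.] z 0.0345 [array([ 495.6, -302.3]), array([43.4, 44. ]), np.float64(9.5)]
(0.03, 0.041) 454 [231. 158.] z 0.0362 [array([ 438.1, -271.2]), array([48.8, 20.6]), np.float64(8.8)]
(0.03, 0.041) 377 [298. 158.] z 0.0363 [array([ 450.4, -351.7]), array([49.2, 17.1]), np.float64(11.0)]
(0.125, 0.14) 159 [266. 126.] z 0.132 [array([ 493.8, -301.3]), array([12.7, 12.6]), np.float64(35.6)]
(0.115, 0.125) 2682 [105.  77.] z 0.1213 [array([ 522.9, -127.8]), array([65.5, 64.3]), np.float64(69.6)]
(0.068, 0.08) 1081 [46. 48.] z 0.0733 [array([5.605e+02, 5.000e-01]), array([43.3, 64. ]), np.float64(83.4)]
```

View pics/w11.png

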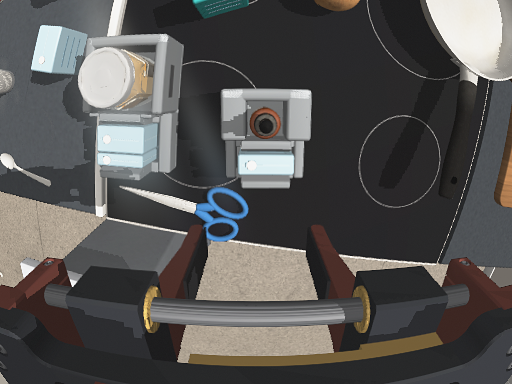

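Wrist view 11: the bottle stands upright in the short well at (265,123), with block_24 at (266,163). The jar is upright in the long well at (108,80), with 33+16 at (128,142). Block_42 at (58,48) and the shaker at (3,82) haven't been moved. Handing in.

```bash
python3 -c "
from station import env
print(env.hand_in())"
```

```text
the job is handed in; nothing more can be done
None
```

Both carriers are packed and handed in at about 39 s: the long one holds block_33, block_16 and the jar, the short one block_24 and the dropper bottle. All are seated and upright in the last camera check; I left block_42 and the salt shaker where they stood. The hand-in returned no verdict.

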